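Swing out the stand's arm and load the gear

ROBOT

A 6-joint arm with a two-finger parallel gripper is mounted at the origin on the work surface. World frame = base frame: x ahead of the robot, y to its left, z up, the work surface at z = 0. Lengths are in m, angles in rad, forces in N, time in s.
With the tool pointing down it reaches from about 0.35 to 0.975 m from the base axis. Payload 4.9 kg.
Tool frame: the origin (TCP) lies at the very end of the fingers, on their centre line; the grasp point (between the pads) lies 19 mm behind it; z points along the fingers, y is the line along which they close (so a half turn about z gives the same grasp; the last joint's range is limited). The gripper opens to 85 mm and grips with 20 to 120 N. Pads are 22 mm wide; open, the fingers measure 114 mm over their backs; the gripper's body (76 mm by 85 mm) begins 54 mm behind the grasp point. The pads swing forward as they close: fully open they stand 13 mm farther back than shut.
Start: joints at [1.2, 0.053, 1.613, -0, 1.476, -0.119], TCP at [0.156, 0.605, 0.231] pointing down, gripper open.
Joint ranges: [-3.01, 3.01], [-1.01, 2.22], [0.06, 2.58], [-1.02, 4.17], [0.09, 2.62], [-3.14, 3.14]. Speed limits (rad/s): [2.57, 2.57, 3.14, 3.14, 3.14, 3.14].

INTERFACE

Orientations are given as a rotation vector (axis times angle).
In Python, from station import get_obs, get_image, get_calibration, finish_job gives the robot as it stands.
- The arm moves only by the tool servo_tool, never from a script. Its argument "increments" is a list of rows, each a list of 5 numbers: the opening, from 0 (shut) to 1 (fully open), then the shift along the tool's x, y, z in mm, then the turn about the tool's z in degrees. In form: [[jaw, tx, ty, tz, spin], ...]. A call has 1 to 12 rows; each row shifts and turns the commanded pose from where the row before left it, along the tool's axes as they then stand; what a row does not reach is not made up. A row lasts 1/8 s, in which the tool goes at most 62.5 mm and 10.7 degrees, less where a joint would pass 70% of its speed; a pose out of reach is approached as far as the arm can. A call is refused whole if a number of a shift passes 62.5 or a number of a turn 10.7, either way. A call with a gripper value outside its range is refused whole. The fingers move at their own pace and stop on an object; "force" is the grip in N (left out, the last holds). Time passes only in rows, so rows that do not move let the fingers close. It gives the time, the measured TCP pose, the force, the opening and the grip force at its end, in the units of the state.
- get_obs(): the state, without advancing time (a new reading comes with each control period).
- get_image(name): name is "scene" or "top" or "wrist"; returns the picture (400x640x3 uint8, red, green, blue); there is no depth.
- get_calibration(name): a dict with "fx", "fy", "cx", "cy" (pixels), "dist_coeffs" ([k1, k2, p1, p2, k3] as OpenCV has them; the pictures are not rectified), "R" (3x3) and "t" (3): a world point X has camera coordinates R X + t; the wrist camera has in their place "mount" (4x4, takes a point from camera to tool coordinates, whose origin is the TCP and whose axes are the flange's). Camera axes: x right, y down, z forward; pixel columns grow to the right and rows downward; lengths in m; the calibration is good to about 2 mm. A picture is of the moment at which its call begins: read the wrist's pose just before it. get_calibration takes no time and is no camera call.
- finish_job(): hands the job in; it is judged then, once.
The state is a dict: "t": time; "q": joint angles; "dq": joint speeds; "effort": joint torques, N m; "tool_pos": TCP position; "tool_rot": TCP orientation; "contact_force": force on the tool from outside, world axes, zero at the start; "wrist_torque": the same for the moment, N m; "opening": finger opening in m; "grip_force": force on a finger pad.
Only numpy, scipy, OpenCV 4.12 (cv2) and the standard library are available. Lean on these libraries where they do the work, as an engineer would, in place of code of your own. Each camera call takes 0.05 s, during which the arm holds its last target. There are 200 camera calls.

TASK

Swing the yellow arm of the green assembly stand all the way out to its end stop, so that the red-headed catch pin drops behind it and locks it there. Then set the hubbed steel gear, hub up, flat inside the round tray on the arm, setting it down rather than letting it drop, and leave the arm locked. Leave the other loose things on the bench where they are.

Things in the scene. Friction and masses are not known exactly. Their poses are not given: they have to be found in the camera images.
- stand: Green cast stand bolted to the bench: round foot 164 mm across, 124 mm turret disc with its top 50 mm above the bench, and a bracket on its +x side, 36 mm wide, reaching 80 mm from the pivot and 115 mm high, that guides the catch pin. Origin on the bench under the pivot, z up.
- catch_pin: Loose steel catch pin, 14 mm in diameter with a red head 26 mm wide, 80 mm long in all, upright in the bracket 45 mm from the pivot. Origin at the centre of its lower end. It rides on the arm's rear sector plate (origin 70 mm above the bench) and falls 20 mm by itself onto the turret (origin 50 mm) behind the plate once the arm is at its end stop; it then locks the arm. It need not be touched.
- stand_pivot (a point): On the upright pivot axis of the arm, 70 mm above the bench (the height of the arm's top face). Its axes are the stand's; with the joint at 0 the arm points along its +y.
- work_arm (a joint): Angle of the yellow arm about the upright pivot: 0 folded, growing counter-clockwise seen from above, end stop at 1.70. From about 1.64 the catch pin drops and locks it. It turns easily (about 1 to 2 N at the handle) and stays where left. With its rear sector plate it is one piece; the arm is 36 mm wide and 10 mm thick, underside 60 mm above the bench.
- swing_handle (a point): On the black upright handle peg of the arm, 85 mm from the pivot axis: a round peg 18 mm in diameter standing 52 mm above the arm's top face (top 122 mm above the bench). The point is on its axis, 100 mm above the bench, 22 mm below its top.
- tray_floor (a point): Centre of the inner floor of the round yellow tray with a black mat at the arm's end, 175 mm from the pivot axis, floor 70 mm above the bench. Inner diameter 104 mm, rim 8 mm above the floor and 4 mm thick.
- hub_gear: Bright steel gear, 84 mm over its teeth and 18 mm thick, with a round hub 36 mm in diameter standing 34 mm above its top face (52 mm high in all), about 0.5 kg. It lies on the bench hub up. Origin at the centre of its underside, z along the hub.
- dark_gear: Bystander: black gear without hub, 94 mm across, 30 mm high. Origin at the centre of its underside.
- bolt_tub: Bystander: green open plastic tub of bolts, 90 x 75 x 45 mm high. Origin at the centre of its underside.
- wrench: Bystander: steel wrench 170 mm long lying flat on the bench. Origin near its middle on the bench, x along it.
- oil_bottle: Bystander: white bottle with red cap, 52 mm in diameter, 130 mm high. Origin at the centre of its underside.

How it is judged:
By the outcome, as a careful person would: the job done as asked, in the order asked, and still so for the second after the job is handed in, with the robot touching nothing.
It also fails if it takes over 51 s, if anything falls off the work surface, if the arm or the gripper's body presses on something with over 40 N, if the wrist force passes 120 N, or if a joint passes its speed limit or range.

## Working session

There is one attempt and no reset: what is moved stays moved. The work goes in short steps, Python scripts to look and compute and a tool call to move; the robot and the scene stay as the last step left them, time stands still between calls to the robot, and variables do not carry over. Pictures are saved under pics/ and viewed, at most 10 in all, crops included, and the job is handed in when it is done.

Besides the shell and the picture viewer there is one more tool, called after "Emit:" as name([rows], argument=value, ...), one row to a line, values as JSON. servo_tool: Moves the arm, as the interface text tells. Its arguments: {"type":"object","properties":{"increments":{"type":"array"},"force":{"type":"number"}},"required":["increments"]}

```bash
mkdir -p pics; python3 - <<'E'
from station import *
import cv2
for n in("scene","top"):
    cv2.imwrite(f"pics/{n}0.png",get_image(n)[:,:,::-1])
    print(n,get_calibration(n))
o=get_obs();print(o)
E
```

```text
scene {'fx': 373.6319757268536, 'fy': 373.6319757268536, 'cx': 319.78724885813193, 'cy': 199.01961004243225, 'dist_coeffs': array([0.02333128, 0.        , 0.        , 0.        , 0.        ]), 'R': array([[ 0.80406383,  0.5945331 ,  0.00342769],
       [ 0.3716993 , -0.49818056, -0.78336183],
       [-0.46402693,  0.63114698, -0.62155651]]), 't': array([-0.46612825, -0.11024815,  1.23865505])}
top {'fx': 386.63906086622325, 'fy': 386.63906086622325, 'cx': 327.0116938470635, 'cy': 198.97919650274994, 'dist_coeffs': array([0.0234864, 0.       , 0.       , 0.       , 0.       ]), 'R': array([[ 0.01437884, -0.99987954, -0.00584438],
       [-0.97897228, -0.01288821, -0.20358576],
       [ 0.20348591,  0.00864881, -0.97903967]]), 't': array([0.0555056 , 0.53107577, 0.9455069 ])}
{'t': 0.1, 'q': array([ 1.20001601e+00,  5.32719426e-02,  1.61416436e+00, -3.20779447e-05,
        1.47603629e+00, -1.19017836e-01]), 'dq': array([-0.00270414, -0.00141753, -0.00437205, -0.0007684 , -0.00187597,
        0.00021533]), 'effort': array([-8.70716781e-05, -3.94910789e+01, -3.71358669e+01, -1.48503382e-04,
        4.01643512e-03,  1.58439491e-05]), 'tool_pos': array([0.15550282, 0.60474961, 0.23019312]), 'tool_rot': array([-3.94365688e-01, -3.11631236e+00,  2.87664923e-03]), 'contact_force': array([-0.88856445, -0.82733552,  0.24073356]), 'wrist_torque': array([ 0.00072973, -0.02715158,  0.04030239]), 'grip_force': 0.0, 'opening': 0.08510385932201324}
```

View pics/top0.png

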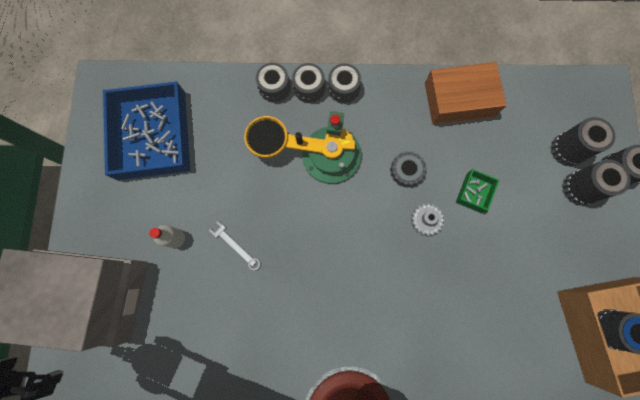

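View pics/scene0.png

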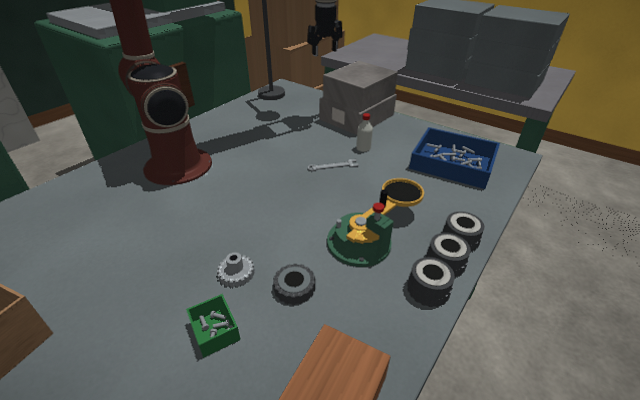

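The top picture shows the arm pointing image-left (+y): tray near (266,137), handle near (300,143), pivot near (335,147), and the hub gear near (428,220). I'll enlarge this region to read it more precisely.

```bash
python3 - <<'E'
import cv2
im=cv2.imread("pics/top0.png")
a=cv2.resize(im[105:185,235:375],None,fx=5.7,fy=5.7,interpolation=cv2.INTER_CUBIC)
cv2.imwrite("pics/c1.png",a)
b=cv2.resize(im[140:250,375:505],None,fx=5,fy=5,interpolation=cv2.INTER_CUBIC)
cv2.imwrite("pics/c2.png",b)
E
```

```text
(no output)
```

View pics/c1.png

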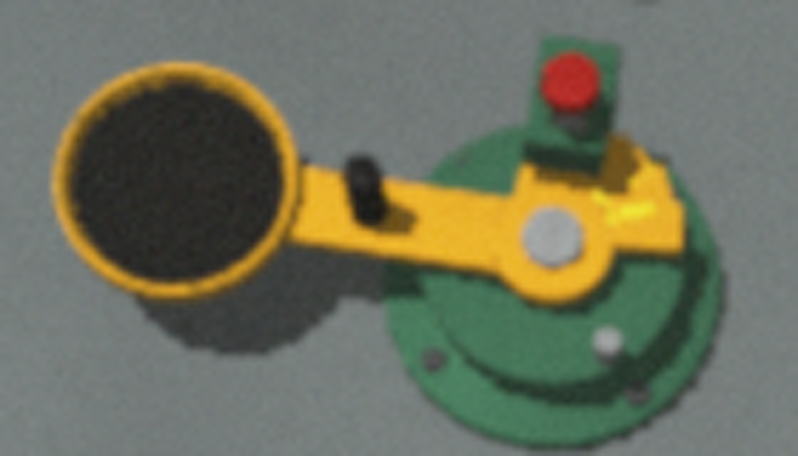

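View pics/c2.png

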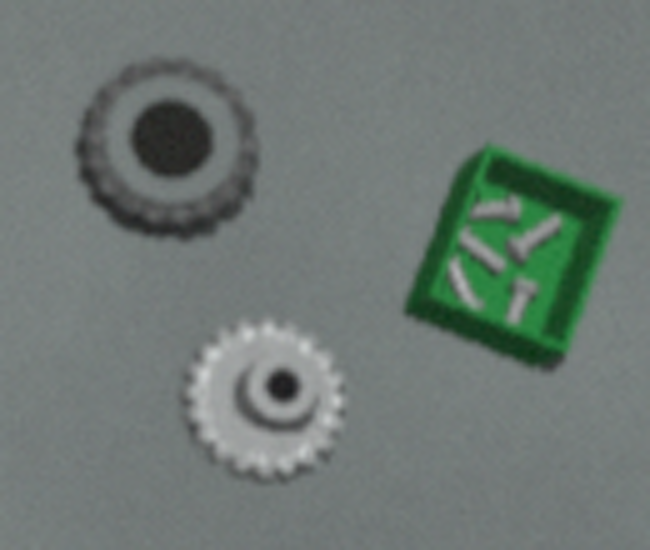

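Crop readings:
- **Arm:** tray rim centre (175,180), handle top (362,168), pivot cap (552,236), pin head (570,82).
- **Gear:** hub top (283,385), disc centre (265,398).

```bash
cat > h.py <<'E'
import numpy as np,cv2
from station import *
def ray(n,u,v,z):
    c=get_calibration(n);K=np.array([[c['fx'],0,c['cx']],[0,c['fy'],c['cy']],[0,0,1]])
    p=cv2.undistortPoints(np.array([[[u,v]]],float),K,c['dist_coeffs'])[0,0]
    o=-c['R'].T@c['t'];d=c['R'].T@np.array([p[0],p[1],1]);return (o+d*(z-o[2])/d[2])
E
python3 - <<'E'
from h import *
f=lambda x,y:(235+(x+.5)/5.7-.5,105+(y+.5)/5.7-.5)
g=lambda x,y:(375+(x+.5)/5-.5,140+(y+.5)/5-.5)
for n,p,z in [("rim",f(175.5,180),.078),("handletop",f(362,168),.122),("handlebot",f(370,213),.07),("pivot",f(552,236),.08),("pin",f(570,82),.15),("hub",g(283,385),.052),("hole?",g(283,393),.052),("disc",g(265,398),.018)]:print(n,np.round(ray("top",*p,z),4))
from scipy.spatial.transform import Rotation as R
o=get_obs();print(R.from_rotvec(o['tool_rot']).as_matrix().round(3));print(ray("scene",235,258,.052),ray("scene",386,188,.122))
E
```

```text
rim [0.691  0.2261 0.078 ]
handletop [0.6808 0.1368 0.122 ]
handlebot [0.6791 0.1372 0.07  ]
pivot [0.6655 0.0532 0.08  ]
pin [0.7099 0.0464 0.15  ]
hub [ 0.4883 -0.2047  0.052 ]
hole? [ 0.4841 -0.2045  0.052 ]
disc [ 0.4867 -0.2039  0.018 ]
[[-0.968  0.249 -0.001]
 [ 0.249  0.968 -0.002]
 [ 0.    -0.002 -1.   ]]
[ 0.49170261 -0.20473147  0.052     ] [0.67727182 0.14790217 0.122     ]
```

The pivot is at (0.6655, 0.053) and the folded arm points at about 81.5°. At the end stop it will point at about 179°, which puts the tray near (0.4905, 0.056). The plan is to cage the handle between the fingers and follow the arc.

```bash
cat >> h.py <<'E'
from scipy.spatial.transform import Rotation as R
def rows(way,jaw):
    """way: list of (x,y,z,yaw_deg of tool y); tool down; shift assumed in frame before the turn; starts at measured pose"""
    o=get_obs();p=o['tool_pos'].copy();M=R.from_rotvec(o['tool_rot']).as_matrix()
    a=np.degrees(np.arctan2(M[1,1],M[0,1]));out=[]
    for x,y,z,b in way:
        t=np.radians(a);X=np.array([-np.sin(t)*-1*-1,np.cos(t)]);Y=np.array([np.cos(t),np.sin(t)])
        X=np.array([-Y[1],Y[0]])  # x = y cross z, z=-Z
        d=np.array([x,y])-p[:2];r=[jaw,round(X@d*1e3,1),round(Y@d*1e3,1),round((p[2]-z)*1e3,1),round(-(b-a),1)]
        out.append(r);p[:2]+=(X*r[1]+Y*r[2])/1e3;p[2]-=r[3]/1e3;a-=r[4]
    print(out)
def line(goal,n,jaw):
    o=get_obs();p=o['tool_pos'];M=R.from_rotvec(o['tool_rot']).as_matrix()
    a=np.degrees(np.arctan2(M[1,1],M[0,1]));s=np.array([*p,a])
    rows([s+(np.array(goal)-s)*k/n for k in range(1,n+1)],jaw)
E
sed -i '/\*-1\*-1/s/X=.*;Y=/Y=/' h.py
python3 -c "
from h import *
line((.679,.137,.2,-8.5),12,.45)"
```

```text
[[0.45, np.float64(-52.0), np.float64(-26.9), np.float64(2.5), np.float64(7.0)], [0.45, np.float64(-54.8), np.float64(-20.3), np.float64(2.5), np.float64(7.0)], [0.45, np.float64(-56.9), np.float64(-13.6), np.float64(2.5), np.float64(7.0)], [0.45, np.float64(-58.2), np.float64(-6.4), np.float64(2.6), np.float64(7.0)], [0.45, np.float64(-58.5), np.float64(0.6), np.float64(2.5), np.float64(7.0)], [0.45, np.float64(-57.9), np.float64(7.8), np.float64(2.5), np.float64(7.0)], [0.45, np.float64(-56.6), np.float64(14.8), np.float64(2.5), np.float64(7.0)], [0.45, np.float64(-54.4), np.float64(21.6), np.float64(2.5), np.float64(7.1)], [0.45, np.float64(-51.3), np.float64(28.1), np.float64(2.5), np.float64(7.0)], [0.45, np.float64(-47.5), np.float64(34.2), np.float64(2.6), np.float64(7.0)], [0.45, np.float64(-43.0), np.float64(39.7), np.float64(2.5), np.float64(7.0)], [0.45, np.float64(-37.8), np.float64(44.6), np.float64(2.5), np.float64(7.0)]]
```

Emit:
servo_tool([
  [0.45,-52,-27,2.5,7],
  [0.45,-55,-20,2.5,7],
  [0.45,-57,-13.5,2.5,7],
  [0.45,-58,-6.5,2.5,7],
  [0.45,-58.5,0.5,2.5,7],
  [0.45,-58,8,2.5,7],
  [0.45,-56.5,15,2.5,7],
  [0.45,-54.5,21.5,2.5,7],
  [0.45,-51.5,28,2.5,7],
  [0.45,-47.5,34,2.5,7],
  [0.45,-43,39.5,2.5,7],
  [0.45,-38,44.5,2.5,7],
])

```text
t: 1.6
tool_pos: [0.6802, 0.136, 0.2005]
tool_rot: [-2.382, -2.047, 0.001]
contact_force: [0.2, 0.6, 0.2]
opening: 0.0384
grip_force: 0.0
```

Emit:
servo_tool([
  [0.45,0,0,0,0],
])

```text
t: 1.72
tool_pos: [0.6809, 0.1342, 0.1995]
tool_rot: [-2.383, -2.046, 0.003]
contact_force: [0.1, -0.6, -1.1]
opening: 0.0386
grip_force: 0.0
```

```bash
sed -i 's/    print(out)/    print([[float(v) for v in r] for r in out])/' h.py; python3 - <<'E'
from h import *
line((.679,.137,.2,-8.5),2,.45)
o=get_obs();print(o['tool_pos'],o['tool_rot'],o['opening'],get_calibration("wrist"))
cv2.imwrite("pics/w1.png",get_image("wrist")[:,:,::-1])
E
```

```text
[[0.45, 1.2, -1.1, -0.2, -0.1], [0.45, 1.3, -1.2, -0.3, -0.1]]
[0.68086504 0.13421984 0.19952371] [-2.38300922 -2.04618581  0.00297891] 0.03861037443305025 {'fx': 287.2270196659545, 'fy': 287.2270196659545, 'cx': 321.54423287874187, 'cy': 201.4316522768918, 'dist_coeffs': array([-0.02558071,  0.        ,  0.        ,  0.        ,  0.        ]), 'mount': array([[ 3.41326869e-04, -9.55477228e-01, -2.95064655e-01,
         7.53532110e-02],
       [ 9.99999144e-01,  6.98777145e-04, -1.10599175e-03,
        -2.17404491e-04],
       [ 1.26293437e-03, -2.95064025e-01,  9.55476649e-01,
        -1.42568814e-01],
       [ 0.00000000e+00,  0.00000000e+00,  0.00000000e+00,
         1.00000000e+00]])}
```

View pics/w1.png

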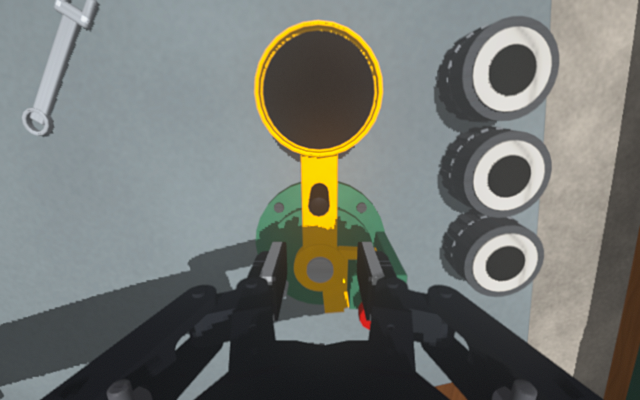

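The wrist view shows the handle at about (319,200), centred tangentially between the fingers. Next I'll check the radial direction and plan the descent.

```bash
cat >> h.py <<'E'
def wproj(X):
    o=get_obs();c=get_calibration("wrist");T=np.eye(4);T[:3,:3]=R.from_rotvec(o['tool_rot']).as_matrix();T[:3,3]=o['tool_pos']
    W=np.linalg.inv(T@c['mount']);K=np.array([[c['fx'],0,c['cx']],[0,c['fy'],c['cy']],[0,0,1]])
    return cv2.projectPoints(np.array(X,float).reshape(-1,1,3),cv2.Rodrigues(W[:3,:3])[0],W[:3,3],K,c['dist_coeffs'])[0][:,0]
E
python3 - <<'E'
from h import *
print(wproj([[.678,.1373,.122],[.678,.1373,.07],[.691,.2261,.078],[.6655,.0532,.08]]))
line((.679,.137,.086,-8.5),4,.45)
E
```

```text
[[320.1095559  208.80670706]
 [320.55050317 191.88101785]
 [320.02542658  94.40925655]
 [320.67469274 273.46712337]]
[[0.45, 0.2, -0.2, 28.5, -0.0], [0.45, 0.2, -0.2, 28.4, -0.0], [0.45, 0.3, -0.2, 28.5, -0.0], [0.45, 0.2, -0.2, 28.4, -0.0]]
```

Emit:
servo_tool([
  [0.45,0,0,28.5,0],
  [0.45,0,0,28.5,0],
  [0.45,0,0,28.5,0],
  [0.45,0,0,28,0],
  [0.35,0,0,0,0],
  [0.35,0,0,0,0],
], force=20)

```text
t: 2.52
tool_pos: [0.6794, 0.1384, 0.0892]
tool_rot: [2.377, 2.053, 0.002]
contact_force: [0.2, 0.1, 0.3]
opening: 0.0301
grip_force: 0.0
```

```bash
python3 - <<'E'
from h import *
o=get_obs();print(o['tool_pos'],o['contact_force'],o['opening'])
P=np.array([.6655,.0532]);n=24;w=[]
for k in range(1,n+1):
    a=81.5+ 97*k/n;t=np.radians(a);e=np.array([np.cos(t),np.sin(t)]);tn=np.array([-e[1],e[0]])
    p=P+.085*e+0.004*tn;w.append((*p,.086,a-90))
rows(w,.35)
E
```

```text
[0.67941529 0.13842279 0.08916183] [0.23889773 0.12179477 0.26976253] 0.030121384608167115
[[0.35, -1.8, -11.2, 3.2, -3.9], [0.35, -0.5, -5.9, -0.0, -4.0], [0.35, -0.5, -6.0, -0.0, -4.1], [0.35, -0.5, -6.0, -0.0, -4.0], [0.35, -0.5, -6.0, -0.0, -4.1], [0.35, -0.5, -6.0, -0.0, -4.0], [0.35, -0.5, -5.9, -0.0, -4.0], [0.35, -0.5, -6.0, -0.0, -4.1], [0.35, -0.5, -6.0, -0.0, -4.0], [0.35, -0.5, -6.0, -0.0, -4.1], [0.35, -0.4, -5.9, -0.0, -4.0], [0.35, -0.5, -6.0, -0.0, -4.1], [0.35, -0.5, -6.0, -0.0, -4.0], [0.35, -0.5, -6.0, -0.0, -4.0], [0.35, -0.5, -6.0, -0.0, -4.1], [0.35, -0.5, -6.0, -0.0, -4.0], [0.35, -0.5, -5.9, -0.0, -4.1], [0.35, -0.5, -6.0, -0.0, -4.0], [0.35, -0.5, -6.0, -0.0, -4.0], [0.35, -0.5, -6.0, -0.0, -4.1], [0.35, -0.5, -6.0, -0.0, -4.0], [0.35, -0.5, -5.9, -0.0, -4.1], [0.35, -0.5, -6.0, -0.0, -4.0], [0.35, -0.4, -6.0, -0.0, -4.1]]
```

Emit:
servo_tool([
  [0.35,-2,-10.5,2,-4],
  [0.35,-0.5,-6,0,-4],
  [0.35,-0.5,-6,0,-4],
  [0.35,-0.5,-6,0,-4],
  [0.35,-0.5,-6,0,-4],
  [0.35,-0.5,-6,0,-4],
  [0.35,-0.5,-6,0,-4],
  [0.35,-0.5,-6,0,-4],
  [0.35,-0.5,-6,0,-4],
  [0.35,-0.5,-6,0,-4],
  [0.35,-0.5,-6,0,-4],
  [0.35,-0.5,-6,0,-4],
])

```text
t: 4.03
tool_pos: [0.6096, 0.1155, 0.0888]
tool_rot: [1.332, 2.841, 0.006]
contact_force: [0.6, 1.9, 1.2]
opening: 0.03
grip_force: 0.9
```

```bash
cat > a.py <<'E'
from h import *
o=get_obs();P=np.array([.6655,.0532]);d=o['tool_pos'][:2]-P;a=np.degrees(np.arctan2(d[1],d[0]));M=R.from_rotvec(o['tool_rot']).as_matrix()
print("r",np.hypot(*d),"ang",a,"yaw",np.degrees(np.arctan2(M[1,1],M[0,1])),o['tool_pos'],o['contact_force'],o['opening'],o['t'])
E
python3 a.py
```

```text
r 0.08370287168815534 ang 131.90225758603518 yaw 39.74210339518019 [0.60959804 0.11549881 0.08883747] [0.58635572 1.94482169 1.15651803] 0.03001370525414247 4.025
```

Emit:
servo_tool([
  [0.35,0.5,-6,0,-4],
  [0.35,-0.5,-6,0,-4],
  [0.35,-0.5,-6,0,-4],
  [0.35,-0.5,-6,0,-4],
  [0.35,-0.5,-6,0,-4],
  [0.35,-0.5,-6,0,-4],
  [0.35,-0.5,-6,0,-4],
  [0.35,-0.5,-6,0,-4],
  [0.35,-0.5,-6,0,-4],
  [0.35,-0.5,-6,0,-4],
  [0.35,-0.5,-6,0,-4],
])

```text
t: 5.4
tool_pos: [0.5812, 0.0576, 0.0889]
tool_rot: [0.171, 3.132, 0.002]
contact_force: [1.4, 1.7, 1.3]
opening: 0.0299
grip_force: 0.7
```

Emit:
servo_tool([
  [0.35,0,-1.5,0,-1],
  [0.35,0,-1,0,-0.5],
  [0.35,0,0,0,0],
])

```text
t: 5.78
tool_pos: [0.5794, 0.0548, 0.0863]
tool_rot: [0.135, 3.138, 0.0]
contact_force: [-0.4, 0.0, -0.4]
opening: 0.0301
grip_force: 0.3
```

```bash
python3 a.py
```

```text
r 0.0861629414581507 ang 178.9380402248616 yaw 85.05846413523294 [0.57935186 0.05479691 0.08628074] [-0.40188506  0.04884031 -0.40139744] 0.030141202731575892 5.775
```

Emit:
servo_tool([
  [0.35,0,-1.5,0,-1],
  [0.35,0,-1.5,0,-1],
  [0.35,0,0,0,0],
])

```text
t: 6.15
tool_pos: [0.5787, 0.0514, 0.0856]
tool_rot: [-0.08, -3.14, 0.001]
contact_force: [-0.3, -0.2, -0.2]
opening: 0.0302
grip_force: 0.1
```

Emit:
servo_tool([
  [0.35,0,-1.5,0,-0.5],
  [0.35,0,-1,0,0],
  [0.35,0,0,0,0],
])

```text
t: 6.52
tool_pos: [0.5786, 0.049, 0.0856]
tool_rot: [-0.067, -3.14, 0.001]
contact_force: [-0.2, 0.1, 0.2]
opening: 0.0298
grip_force: 0.0
```

```bash
python3 a.py; python3 - <<'E'
from h import *
a=get_image("scene")[150:290,290:470,::-1];b=get_image("top")[90:230,230:410,::-1]
cv2.imwrite("pics/s2.png",cv2.resize(np.hstack([a,b]),None,fx=2.2,fy=2.2,interpolation=cv2.INTER_CUBIC))
E
```

```text
r 0.08702606564523054 ang -177.20299928362877 yaw 87.56665111140572 [0.57857761 0.04895335 0.08563822] [-0.18853353  0.06209879  0.2038327 ] 0.02980030792073024 6.525
```

View pics/s2.png

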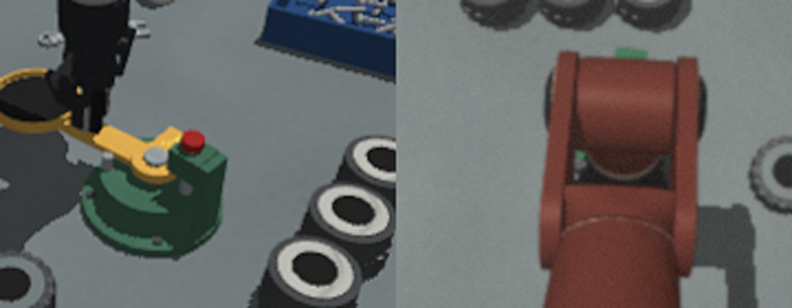

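The pin head has moved down from row 207 to row 214 in the scene view, about 20 mm, so the pin has dropped. I'll nudge a little further to confirm the arm is against the stop.

Emit:
servo_tool([
  [0.35,0,-1.5,0,0],
  [0.35,0,0,0,0],
])

```text
t: 6.88
tool_pos: [0.5787, 0.0487, 0.0857]
tool_rot: [0.067, 3.141, 0.003]
contact_force: [0.2, 4.7, -1.1]
opening: 0.0298
grip_force: 2.6
```

Emit:
servo_tool([
  [0.35,0,-1,0,0],
  [0.35,0,0,0,0],
])

```text
t: 7.12
tool_pos: [0.5787, 0.0486, 0.0857]
tool_rot: [0.066, 3.141, 0.006]
contact_force: [0.9, 8.1, -1.0]
opening: 0.0303
grip_force: 4.2
```

The arm is hard against its stop at 8 N. Now I'll back off, rise, and move to the gear.

Emit:
servo_tool([
  [0.4,0,4,0,0],
  [0.5,0,5,0,0],
  [0.5,0,0,-30,0],
  [0.5,0,0,-40,0],
  [0.5,0,0,-40,0],
  [0.5,0,0,0,0],
])

```text
t: 7.88
tool_pos: [0.5817, 0.0554, 0.2009]
tool_rot: [0.067, 3.132, -0.001]
contact_force: [-0.3, -0.4, 0.0]
opening: 0.0424
grip_force: 0.0
```

```bash
python3 a.py; python3 - <<'E'
from h import *
line((.487,-.2045,.19,80),6,1)
E
```

```text
r 0.08386405878051195 ang 178.49323327511615 yaw 87.56488389413454 [0.58166494 0.05540521 0.20090186] [-0.30202626 -0.41641963  0.00111878] 0.04244044851275025 7.875
[[1.0, 13.9, -43.9, 1.8, 1.3], [1.0, 12.9, -44.3, 1.8, 1.2], [1.0, 12.0, -44.5, 1.9, 1.3], [1.0, 11.0, -44.8, 1.8, 1.2], [1.0, 10.1, -45.0, 1.8, 1.3], [1.0, 9.0, -45.2, 1.8, 1.3]]
```

Emit:
servo_tool([
  [1,14,-44,2,1.3],
  [1,13,-44,2,1.3],
  [1,12,-44.5,2,1.3],
  [1,11,-45,2,1.3],
  [1,10,-45,2,1.3],
  [1,9,-45,2,1.3],
  [1,0,0,0,0],
])

```text
t: 8.75
tool_pos: [0.4823, -0.2059, 0.1824]
tool_rot: [-0.287, -3.126, -0.0]
contact_force: [-0.1, -0.4, 0.0]
opening: 0.0857
grip_force: 0.0
```

```bash
python3 - <<'E'
from h import *
print(wproj([[.487,-.2045,.052],[.487,-.2045,.018]]));print(get_obs()['tool_pos'])
w=get_image("wrist")[60:360,140:500,::-1]
t=get_image("top")[90:240,240:420,::-1]
cv2.imwrite("pics/top3.png",get_image("top")[:,:,::-1])
cv2.imwrite("pics/w3.png",np.hstack([w,cv2.resize(t,(360,300),interpolation=cv2.INTER_CUBIC)]))
E
```

```text
[[323.78954287 197.82626323]
 [323.56786774 189.21460653]]
[ 0.48230186 -0.20592838  0.18243599]
```

View pics/w3.png

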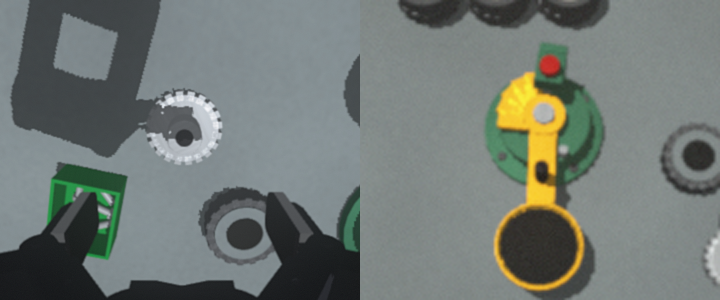

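The hub hole is at wrist pixel (325,198), matching the prediction of (324,198). In the top view the arm is out and the tray rim centre is at (329.5,213.7). Next is the descent to the hub.

```bash
python3 - <<'E'
from h import *
print(ray("top",329.3,213.5,.078))
line((.487,-.2047,.024,80),5,.75)
E
```

```text
[0.48834771 0.0563436  0.078     ]
[[0.75, -0.7, -0.2, 31.8, -0.0], [0.75, -0.7, -0.1, 31.8, -0.1], [0.75, -0.7, -0.2, 31.8, -0.0], [0.75, -0.7, -0.1, 31.8, -0.1], [0.75, -0.7, -0.2, 31.9, -0.0]]
```

Emit:
servo_tool([
  [0.8,-1,0,32,0],
  [0.8,-1,0,32,0],
  [0.8,-1,0,32,0],
  [0.8,-0.5,0,32,0],
  [0.8,0,0,30,0],
  [0.8,0,0,0,0],
])

```text
t: 9.65
tool_pos: [0.4855, -0.202, 0.0229]
tool_rot: [-0.276, -3.124, -0.004]
contact_force: [0.2, 0.7, 0.0]
opening: 0.0682
grip_force: 0.0
```

Emit:
servo_tool([
  [0.3,0,0,0,0],
  [0.3,0,0,0,0],
  [0.3,0,0,0,0],
  [0.3,0,0,0,0],
  [0.3,0,0,0,0],
], force=50)

```text
t: 10.28
tool_pos: [0.4888, -0.2051, 0.028]
tool_rot: [0.28, 3.126, -0.002]
contact_force: [0.6, 1.5, 7.2]
opening: 0.0342
grip_force: 51.1
```

Emit:
servo_tool([
  [0.3,0,0,-10,0],
  [0.3,0,0,-30,0],
  [0.3,0,0,-50,0],
  [0.3,0,0,-50,0],
  [0.3,0,0,0,0],
  [0.3,0,0,0,0],
], force=60)

```text
t: 11.02
tool_pos: [0.4858, -0.2037, 0.1635]
tool_rot: [-0.28, -3.125, -0.003]
contact_force: [-1.4, -0.1, -6.7]
opening: 0.0342
grip_force: 61.1
```

```bash
python3 - <<'E'
from h import *
o=get_obs();print(o['tool_pos'],o['contact_force'],o['opening'])
z=o['tool_pos'][2]
line((.4895,.0563,z,80),6,.3)
cv2.imwrite("pics/s4.png",cv2.resize(get_image("scene")[120:320,140:440,::-1],None,fx=2.5,fy=2.5))
E
```

```text
[ 0.48582159 -0.20371307  0.16352928] [-1.39855859 -0.14605688 -6.66681211] 0.034190722970422964
[[0.3, 7.1, 42.8, 0.0, -0.0], [0.3, 7.1, 42.7, 0.0, -0.1], [0.3, 7.0, 42.8, 0.0, -0.0], [0.3, 7.0, 42.7, 0.0, -0.1], [0.3, 7.0, 42.8, 0.0, 0.0], [0.3, 6.9, 42.8, 0.0, -0.0]]
```

View pics/s4.png

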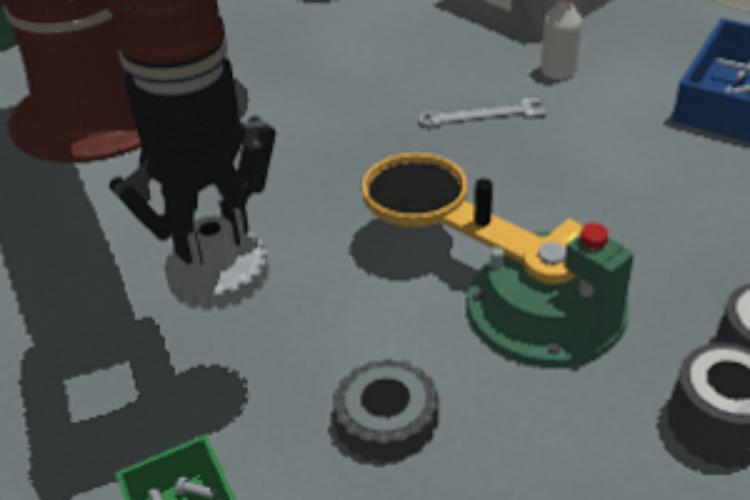

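The gear is held level and the arm is locked with its pin down. I'll carry the gear over the tray.

Emit:
servo_tool([
  [0.3,4,25,0,0],
  [0.3,7,43,0,0],
  [0.3,7,43,0,0],
  [0.3,7,43,0,0],
  [0.3,7,43,0,0],
  [0.3,7,39,0,0],
  [0.3,3,20,0,0],
  [0.3,0,0,0,0],
  [0.3,0,0,0,0],
])

```text
t: 12.2
tool_pos: [0.4903, 0.0545, 0.1638]
tool_rot: [-0.28, -3.125, 0.001]
contact_force: [0.2, -0.3, -6.2]
opening: 0.0341
grip_force: 61.4
```

```bash
python3 - <<'E'
from h import *
o=get_obs();print(o['tool_pos'],o['contact_force'],o['opening'])
print(wproj([[.4895,.0563,.078]]))
line((.4895,.0563,.105,80),1,.3)
im=get_image("wrist")[:,:,::-1]
s=get_image("scene")[150:270,230:410,::-1]
cv2.imwrite("pics/w5.png",np.hstack([im[60:360,140:500],cv2.resize(s,(400,300))]))
E
```

```text
[0.49027373 0.05449129 0.16375637] [ 0.16965047 -0.26062935 -6.19875221] 0.034120240061658945
[[323.55069159 206.6444654 ]]
[[0.3, 1.1, 1.6, 58.8, -0.2]]
```

View pics/w5.png

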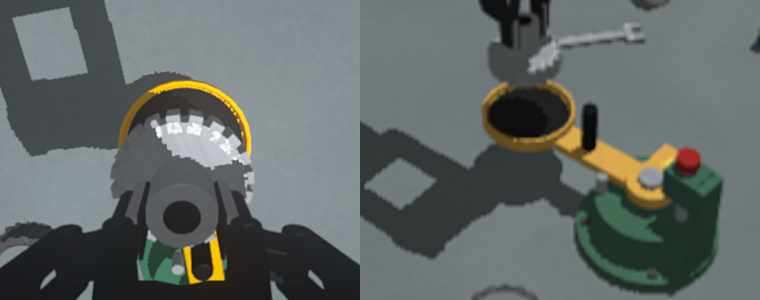

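Emit:
servo_tool([
  [0.3,1,2,18,0],
  [0.3,0,0,20,0],
  [0.3,0,0,14,0],
  [0.3,0,0,5,0],
  [0.3,0,0,0,0],
  [0.3,0,0,0,0],
])

```text
t: 13.05
tool_pos: [0.4915, 0.057, 0.1097]
tool_rot: [0.28, 3.127, 0.0]
contact_force: [-0.2, 0.6, -5.0]
opening: 0.0346
grip_force: 61.4
```

Emit:
servo_tool([
  [0.3,0,0,2,0],
  [0.3,0,0,2,0],
  [0.3,0,0,0,0],
])

```text
t: 13.42
tool_pos: [0.4906, 0.057, 0.1046]
tool_rot: [-0.28, -3.129, 0.0]
contact_force: [-0.0, -0.2, -5.7]
opening: 0.034
grip_force: 61.4
```

Emit:
servo_tool([
  [0.3,0,0,1.5,0],
  [0.3,0,0,1.5,0],
  [0.3,0,0,0,0],
])

```text
t: 13.8
tool_pos: [0.4906, 0.057, 0.1015]
tool_rot: [-0.28, -3.129, 0.0]
contact_force: [-0.7, 0.5, -5.2]
opening: 0.034
grip_force: 61.4
```

Emit:
servo_tool([
  [0.3,0,0,1,0],
  [0.3,0,0,1,0],
  [0.3,0,0,0,0],
])

```text
t: 14.18
tool_pos: [0.4907, 0.057, 0.0997]
tool_rot: [-0.28, -3.129, 0.0]
contact_force: [-0.1, -0.0, -5.7]
opening: 0.0343
grip_force: 61.4
```

Emit:
servo_tool([
  [0.3,0,0,1,0],
  [0.3,0,0,1,0],
  [0.3,0,0,0,0],
])

```text
t: 14.55
tool_pos: [0.4909, 0.057, 0.0981]
tool_rot: [0.28, 3.129, -0.0]
contact_force: [-1.1, -0.1, -3.2]
opening: 0.0343
grip_force: 61.8
```

Emit:
servo_tool([
  [0.3,0,0,0.5,0],
  [0.3,0,0,0.5,0],
  [0.3,0,0,0,0],
])

```text
t: 14.92
tool_pos: [0.491, 0.0571, 0.098]
tool_rot: [-0.28, -3.129, 0.0]
contact_force: [-5.3, 0.7, 4.7]
opening: 0.034
grip_force: 62.6
```

The force has gone from −5.7 N to +4.7 N, so the gear is seated. Releasing now.

Emit:
servo_tool([
  [0.5,0,0,0,0],
  [0.65,0,0,0,0],
  [0.7,0,0,0,0],
  [0.7,0,0,0,0],
], force=20)

```text
t: 15.42
tool_pos: [0.491, 0.057, 0.0968]
tool_rot: [0.28, 3.129, -0.0]
contact_force: [0.1, 0.2, -0.1]
opening: 0.0599
grip_force: 0.0
```

Emit:
servo_tool([
  [0.7,0,0,-20,0],
  [0.7,0,0,-40,0],
  [0.7,0,0,-50,0],
  [0.7,0,-50,0,0],
  [0.7,0,-60,0,0],
  [0.7,0,-60,0,0],
  [0.7,0,-40,0,0],
  [0.7,0,0,0,0],
])

```text
t: 16.42
tool_pos: [0.453, -0.1518, 0.2068]
tool_rot: [0.287, 3.128, -0.0]
contact_force: [-0.4, 0.1, -0.7]
opening: 0.0598
grip_force: 0.0
```

```bash
python3 - <<'E'
from h import *
o=get_obs();print(o['tool_pos'],o['contact_force'],o['opening'],o['t'])
t=get_image("top")[90:240,240:420,::-1];s=get_image("scene")[140:280,240:410,::-1]
cv2.imwrite("pics/f.png",np.hstack([cv2.resize(t,(396,330),interpolation=cv2.INTER_CUBIC),cv2.resize(s,(400,330),interpolation=cv2.INTER_CUBIC)]))
E
```

```text
[ 0.4530247  -0.15177059  0.20682319] [-0.3866366   0.07013841 -0.73345941] 0.059796971427455256 16.425
```

View pics/f.png

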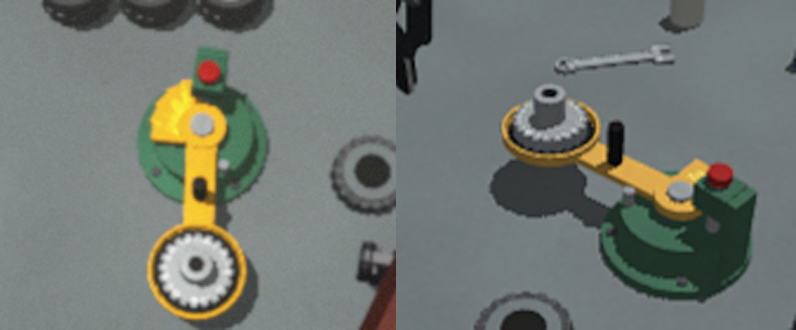

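The gear lies flat and centred in the tray, hub up. The arm is at its stop with the pin down, and the gripper is clear.

```bash
python3 -c "
from station import *
print(finish_job())"
```

```text
the job is handed in; nothing more can be done
None
```

The job is handed in at about 16.5 s of the 51 s allowed: the arm is at its end stop with the catch pin dropped, the gear sits flat and hub up in the tray after a gentle set-down, and I touched none of the other loose things.

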